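# Load a trackball into the UV sanitising chamber

### The arm

A 6-joint arm with a two-finger parallel gripper is mounted at the origin on the work surface. World frame = base frame: x ahead of the robot, y to its left, z up, the work surface at z = 0. Lengths are in m, angles in degrees, forces in N, time in s.
With the tool pointing down it reaches from about 0.25 to 0.725 m from the base axis. Payload 9.7 kg.
Tool frame: the origin (TCP) lies between the finger pads; the fingertips stand 19 mm ahead of it and the grasp point (between the pads) is the TCP; z points along the fingers, y is the line along which they close (so a half turn about z gives the same grasp; the last joint's range is limited). The gripper opens to 85 mm and grips with 20 to 120 N. Pads are 22 mm wide; open, the fingers measure 114 mm over their backs; the gripper's body (76 mm by 85 mm) begins 54 mm behind the grasp point. The pads swing forward as they close: fully open they stand 13 mm farther back than shut.
Start: joints at [-73.625, 4.979, 10.078, 95.1, 0, 90], TCP at [0.155, -0.528, 0.25] pointing down, gripper open.
Joint ranges: [-179.16, 179.16], [-48.56, 103.87], [-65.8, 70.77], [-126.05, 130.52], [-82.76, 87.17], [-180, 180]. Speed limits (degrees/s): [127.2, 127.2, 147.25, 180, 180, 180].

### API

Orientations are given as [roll, pitch, yaw] about the fixed x, y, z axes, in that order (R = Rz(yaw) Ry(pitch) Rx(roll)).
In Python, from workcell import bot gives the robot as it stands. The module is installed in compiled form; this text tells all that it offers.
- The arm moves only by the shell command python3 -m crank 'ROWS' [OPENING] [FORCE]. ROWS is JSON, a list that holds one entry, the list of rows, each a list of 6 numbers: the shift along the world's x, y, z as a fraction of full scale, then the turn, a rotation vector about the world's x, y, z as a fraction of full scale. In form: [[[x, y, z, wx, wy, wz], ...]]. A call has 1 to 20 rows; each row shifts and turns the commanded pose from where the row before left it; what a row does not reach is not made up. Full scale, the value 1, is 20 mm for a shift and 0.12 rad for a turn. A row lasts 1/12 s, in which the tool goes at most 41.7 mm and 7.16 degrees, less where a joint would pass 70% of its speed; a pose out of reach is approached as far as the arm can. A call with a number of a shift or a turn outside -1 to 1 is refused whole. A call with a gripper value outside its range is refused whole. OPENING is the opening, from 0 (shut) to 1 (fully open), set as the call begins (- or left out, the last holds). The fingers move at their own pace and stop on an object; FORCE is the grip in N (left out, the last holds). Time passes only in rows, so rows that do not move let the fingers close. It gives the time, the measured TCP pose, the force, the opening and the grip force at its end, in the units of the state.
- bot.get_obs(): the state, without advancing time (a new reading comes with each control period).
- bot.camera(name): name is "scene" or "side" or "wrist"; returns the picture (400x640x3 uint8, red, green, blue); there is no depth.
- bot.camera_model(name): a dict with "vertical_fov" (degrees; the focal length in pixels is half the picture's height over the tangent of half this angle, whatever the lens; pixels are square), "cx", "cy" (the principal point, pixels), "R" (3x3) and "t" (3): a world point X has camera coordinates R X + t. Camera axes: x right, y down, z forward; pixel columns grow to the right and rows downward; lengths in m; the calibration is good to about 2 mm. A picture is of the moment at which its call begins: read the wrist's pose just before it. camera_model takes no time and is no camera call; for the wrist camera it gives the pose at the moment of the call.
- bot.job_done(): hands the job in; it is judged then, once.
The state is a dict: "time": time; "q": joint angles; "qd": joint speeds; "joint_efforts": joint torques, N m; "ee_pos": TCP position; "tcp_rot": TCP orientation; "wrist_force": force on the tool from outside, world axes, zero at the start; "torque": the same for the moment, N m; "opening": finger opening in m; "grasp_force": force on a finger pad.
Only numpy, scipy, OpenCV 4.12 (cv2) and the standard library are available. Lean on these libraries where they do the work, as an engineer would, in place of code of your own. Each camera call takes 0.05 s, during which the arm holds its last target. There are 200 camera calls.

### The job

Lower the larger of the two trackballs gently into the deep well of the UV chamber and leave it sitting on the ring seat at the bottom: do not let it drop or roll in, not even the last centimetre, and do not press it down hard. Then put the lid on so that it lies flat and fully home in the well's mouth, and only then press the start button all the way down and let go. Leave the smaller ball, the bottle and the solder spool where they are.

Things in the scene. Friction and masses are not known exactly. Their poses are not given: they have to be found in the camera images.
- large_ball: the larger trackball, a smooth black plastic sphere of 57 mm diameter, about 160 g; its origin and axes turn with it, use large_ball_center. It stands on a grey plastic rest ring (44 mm outside, 28 mm inside width, 8 mm high) fixed to the bench, so its centre is 33 mm above the bench
- large_ball_center (a point): centre of the larger trackball
- small_ball: the smaller trackball, a black sphere of 40 mm diameter on an identical rest ring; bystander, to be left alone
- small_ball_center (a point): centre of the smaller trackball
- chamber: the UV chamber, fixed to the bench: an upright round grey pot, 190 mm outside diameter, 100 mm high, with an open round well of 164 mm diameter and 78 mm depth. On its -x side stands a control pod (72 mm along x, 88 mm along y, 78 mm high) with the start button on top. Origin: centre of the pot's underside on the bench; z up
- chamber_rim (a point): centre of the well's mouth, in the plane of the rim, 100 mm above the bench; axes as the chamber's
- chamber_seat (a point): centre of the top of the black rubber ring seat fixed in the middle of the well's floor (eight-sided, 44 mm outside, 28 mm inside, 8 mm high), 70 mm below the rim, 30 mm above the bench. The large ball at rest on it has its centre 25 mm above this point
- lid: loose round lid, about 280 g, lying handle up. Upwards: lip 150 mm diameter, 10 mm high; disc 180 mm diameter, 8 mm thick; bar handle along the lid's own y, 100 mm long, 14 mm wide and high, centre 52 mm above the origin, a post at each end, 27 mm free under it. Origin: centre of the lip's underside. Seated: lip in the well, disc on the rim, origin 10 mm below the rim
- start_top (a point): centre of the top face of the round white start button (34 mm diameter) on the control pod; it is pressed straight down
- start (a joint): travel of the start button in m: 0 released, 0.007 fully down; a spring brings it back, about 4 N fully down
- bottle: white plastic bottle with red cap, 60 mm diameter, 130 mm tall, origin centre of underside; bystander
- spool: solder spool standing upright, 60 mm diameter, 50 mm tall, origin centre of underside; bystander

How it is judged:
By the outcome, as a careful person would: the job done as asked, in the order asked, and still so for the second after the job is handed in, with the robot touching nothing.
It also fails if it takes over 66 s, if anything falls off the work surface, if the arm or the gripper's body presses on something with over 40 N, if the wrist force passes 120 N, or if a joint passes its speed limit or range.

## Working session

There is one attempt and no reset: what is moved stays moved. The work goes in short steps, Python scripts to look and compute and a shell command to move; the robot and the scene stay as the last step left them, time stands still between calls to the robot, and variables do not carry over. Pictures are saved under pics/ and viewed, at most 10 in all, crops included, and the job is handed in when it is done.

```bash
mkdir -p pics; cat > h.py <<'E'
import numpy as np, cv2
from workcell import bot
def snap(n,f):
    m=bot.camera_model(n); im=bot.camera(n); cv2.imwrite(f,im[:,:,::-1]); np.savez(f+'.npz',R=m['R'],t=m['t'],v=m['vertical_fov'],c=[m['cx'],m['cy']]); return im,m
def load(f):
    d=np.load(f+'.npz'); return dict(R=d['R'],t=d['t'],vertical_fov=float(d['v']),cx=d['c'][0],cy=d['c'][1])
def foc(m): return 200/np.tan(np.radians(m['vertical_fov'])/2)
def ray(m,u,v):
    f=foc(m); d=np.array(m['R']).T@np.array([(u-m['cx'])/f,(v-m['cy'])/f,1]); return -np.array(m['R']).T@np.array(m['t']),d
def onz(m,u,v,z):
    o,d=ray(m,u,v); return o+d*(z-o[2])/d[2]
def proj(m,X):
    c=np.array(m['R'])@np.array(X)+np.array(m['t']); f=foc(m); return f*c[:2]/c[2]+[m['cx'],m['cy']]
E
python3 - <<'E'
from h import *
a=[snap(n,f'pics/{n}0.png')for n in('scene','side')]
for _,m in a: print(m)
print(bot.get_obs())
E
```

```text
{'vertical_fov': 51.54648930461319, 'cx': 316.8228639379256, 'cy': 200.62307793766158, 'R': array([[ 0.24856409,  0.96850944, -0.0143304 ],
       [ 0.64741941, -0.17712563, -0.74126555],
       [-0.72046097,  0.17497421, -0.67105888]]), 't': array([-0.16377594, -0.32605894,  1.4770436 ])}
{'vertical_fov': 54.675935780654044, 'cx': 321.5834638278706, 'cy': 202.278020526042, 'R': array([[-0.76356881, -0.64572601, -0.00077181],
       [-0.47011238,  0.55672488, -0.68487354],
       [ 0.44267034, -0.52258523, -0.72866154]]), 't': array([0.48050412, 0.35035765, 0.90216035])}
{'time': 0.1, 'q': array([-7.36251319e+01,  5.01083631e+00,  1.00395897e+01,  9.51009601e+01,
        1.97442317e-03,  9.00005891e+01]), 'qd': array([ 0.02796727, -0.01802175,  0.12788613,  0.01839433, -0.07423073,
       -0.14835444]), 'joint_efforts': array([ 6.23115784e-05, -5.21560907e+01,  4.65654552e+01,  1.60969910e-02,
       -2.45905125e-05,  6.71280674e-06]), 'ee_pos': array([ 0.15501296, -0.52751056,  0.24963159]), 'tcp_rot': array([-1.79927793e+02, -1.97367919e-03,  1.63742765e+01]), 'wrist_force': array([-0.72366837, -0.08720698,  0.49880658]), 'torque': array([-0.04748259, -0.04146757,  0.03280221]), 'grasp_force': 0.0, 'opening': 0.08524502702567625}
```

View pics/scene0.png

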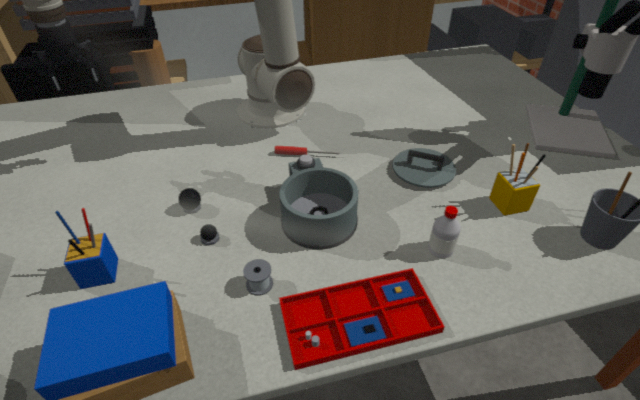

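View pics/side0.png

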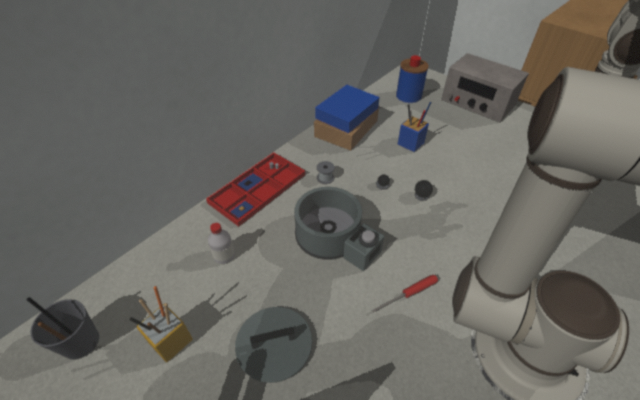

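The scene picture shows the large ball at about (190,200), the small ball at (208,233), the chamber at (319,205) with the pod and button at (307,160), the lid at (424,165), the bottle at (445,235) and the spool at (258,277). In the side picture, the large ball is at (424,189), the chamber at (328,222), the button at (368,237) and the lid at (275,343).

```bash
python3 - <<'E'
import cv2
a=cv2.imread('pics/scene0.png')[135:265,170:470]; cv2.imwrite('pics/c1.png',cv2.resize(a*1,None,fx=2.66,fy=2.66,interpolation=cv2.INTER_CUBIC))
b=cv2.imread('pics/side0.png')[165:385,225:450]; b=cv2.convertScaleAbs(b,alpha=1.5); cv2.imwrite('pics/c2.png',cv2.resize(b,None,fx=2.7,fy=2.7,interpolation=cv2.INTER_CUBIC))
E
```

```text
(no output)
```

View pics/c1.png

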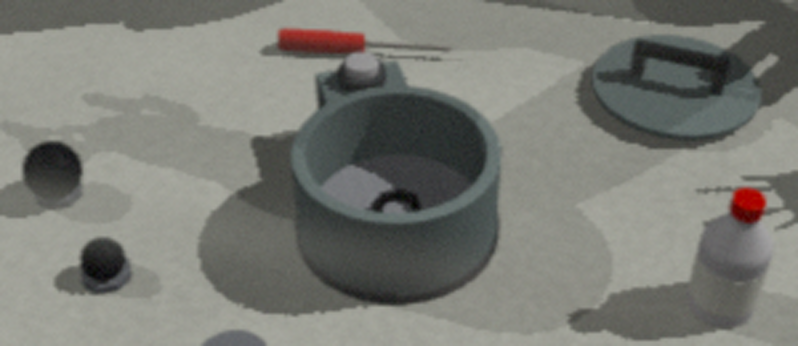

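View pics/c2.png

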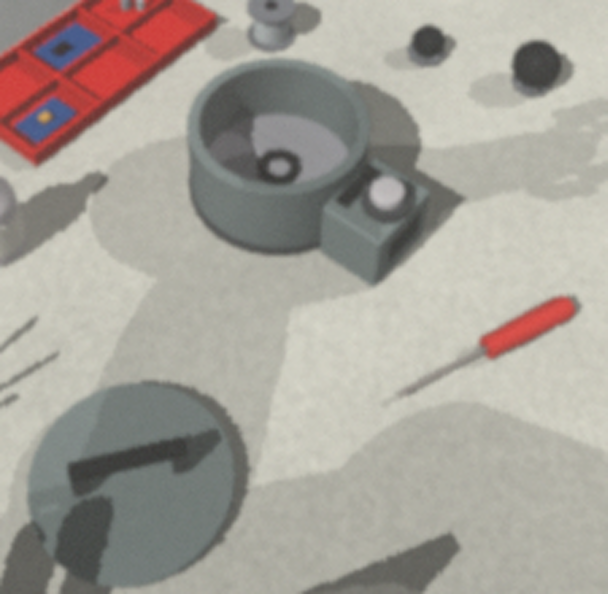

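```bash
cat > fit.py <<'E'
from h import *
from scipy.optimize import least_squares
ms,md=load('pics/scene0.png'),load('pics/side0.png')
S=lambda x,y:(170+x/2.66-.3,135+y/2.66-.3); D=lambda x,y:(225+x/2.7-.3,165+y/2.7-.3)
def tri(a,b):
    r=least_squares(lambda X:np.r_[proj(ms,X)-a,proj(md,X)-b],[.4,0,.05]); return r.x,r.fun
print('ball',*tri(S(52.5,171),D(537,66)))
print('small',*tri(S(103,260),D(429,42)))
print('btn',*tri(S(362,66),D(388,192)))
print('seat z.03',onz(md,*D(279,166),.03))
t=np.linspace(0,6.283,400)
def ext(m,c,r,z):
    p=np.array([proj(m,[c[0]+r*np.cos(a),c[1]+r*np.sin(a),z]) for a in t]); return np.r_[p.min(0),p.max(0)]
def circ(r,z,s,d,w):
    f=lambda c:np.r_[(ext(ms,c,r,z)-s)*w,(ext(md,c,r,z)-d)*w]
    q=least_squares(f,[.5,0]); return q.x,q.fun.round(1)
w=np.array([1,1,1,0])
print('rim',*circ(.095,.1,np.r_[S(293,86),S(499,222)],np.r_[D(189,60),D(370,195)],[1,1,1,1]))
print('lid',*circ(.09,.018,np.r_[S(592,36),S(760,133)],np.r_[D(28,381),D(238,585)],[1,1,1,0]))
for p in[(637,42),(733,60)]: print('h',onz(ms,*S(*p),.059))
for p in[(70,466),(190,438)]: print('hd',onz(md,*D(*p),.059))
E
python3 fit.py
```

```text
ball [ 0.44943313 -0.29015152  0.0279597 ] [-0.07496316 -0.05184207 -0.08594675  0.07144018]
small [ 0.57488216 -0.25071267  0.01819284] [-0.19733827 -0.12010798 -0.25454551  0.18427337]
btn [0.44845174 0.02415367 0.09342155] [-0.40616225 -0.19774101 -0.3913606   0.22324489]
seat z.03 [0.58341962 0.02514483 0.03      ]
rim [0.58517942 0.02470065] [-1.  -1.3  1.1 -0.4 -1.  -1.2  0.5 -0.3]
lid [0.46559917 0.36634495] [-0.6 -1.3  0.   0.  -0.2 -0.3 -0.5 -0. ]
h [0.44079482 0.32785135 0.059     ]
h [0.4974476  0.41079801 0.059     ]
hd [0.49514718 0.40477102 0.059     ]
hd [0.43576246 0.32254253 0.059     ]
```

```bash
python3 -m crank '[[[0.736,0.594,-0.1,0,0,0],[0.736,0.594,-0.1,0,0,0],[0.736,0.594,-0.1,0,0,0],[0.736,0.594,-0.1,0,0,0],[0.736,0.594,-0.1,0,0,0],[0.736,0.594,-0.1,0,0,0],[0.736,0.594,-0.1,0,0,0],[0.736,0.594,-0.1,0,0,0],[0.736,0.594,-0.1,0,0,0],[0.736,0.594,-0.1,0,0,0],[0.736,0.594,-0.1,0,0,0],[0.736,0.594,-0.1,0,0,0],[0.736,0.594,-0.1,0,0,0],[0.736,0.594,-0.1,0,0,0],[0.736,0.594,-0.1,0,0,0],[0.736,0.594,-0.1,0,0,0],[0.736,0.594,-0.1,0,0,0],[0.736,0.594,-0.1,0,0,0],[0.736,0.594,-0.1,0,0,0],[0.736,0.594,-0.1,0,0,0]]]' 1 30
python3 -m crank '[[[0,0,0,0,0,0],[0,0,0,0,0,0],[0,0,0,0,0,0]]]'
python3 - <<'E'
from h import *
im,m=snap('wrist','pics/w1.png'); print(m); print(proj(m,[.4494,-.290,.033]))
E
```

```text
time: 1.77
ee_pos: [0.45, -0.2893, 0.2098]
tcp_rot: [-180.0, 0.0, 16.4]
wrist_force: [0.7, -0.2, 0.2]
opening: 0.0855
grasp_force: 0.0
time: 2.02
ee_pos: [0.4491, -0.2902, 0.2101]
tcp_rot: [-180.0, 0.0, 16.4]
wrist_force: [0.4, -0.6, 0.3]
opening: 0.0852
grasp_force: 0.0
{'vertical_fov': 62.04801082103683, 'cx': 320.1028374225908, 'cy': 198.77552124037652, 'R': array([[ 0.28322353, -0.95905326, -0.00113015],
       [-0.91512036, -0.27060165,  0.29888036],
       [-0.286948  , -0.08361573, -0.95428992]]), 't': array([-0.40552065,  0.30508708,  0.44623695])}
[319.9399702  179.65101916]
```

View pics/w1.png

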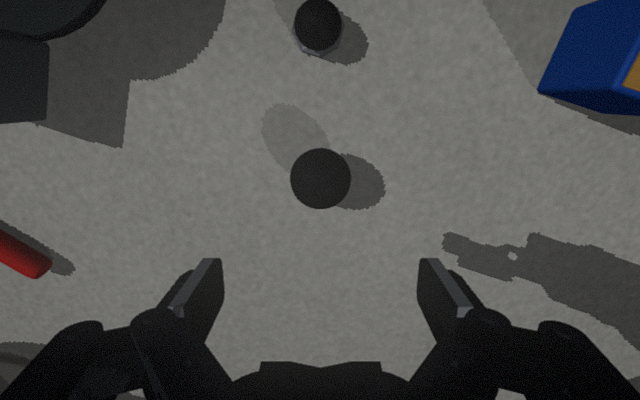

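The wrist picture shows the ball centre at (320.5,178.5), within about 1 mm of the estimate, and the small ball well clear at (318,26).

```bash
python3 -m crank '[[[0.03,0,-0.9,0,0,0],[0.03,0,-0.9,0,0,0],[0,0,-0.9,0,0,0],[0,0,-0.9,0,0,0],[0,0,-0.9,0,0,0],[0,0,-0.9,0,0,0],[0,0,-0.9,0,0,0],[0,0,-0.9,0,0,0],[0,0,-0.9,0,0,0],[0,0,-0.4,0,0,0],[0,0,-0.3,0,0,0],[0,0,0,0,0,0],[0,0,0,0,0,0]]]'
python3 -m crank '[[[0,0,0,0,0,0],[0,0,0,0,0,0],[0,0,0,0,0,0],[0,0,0,0,0,0],[0,0,0,0,0,0],[0,0,0,0,0,0],[0,0,0,0,0,0],[0,0,0,0,0,0],[0,0,0,0,0,0],[0,0,0,0,0,0],[0,0,0,0,0,0],[0,0,0,0,0,0]]]' 0 35
```

```text
time: 3.15
ee_pos: [0.4507, -0.2905, 0.035]
tcp_rot: [180.0, -0.0, 16.4]
wrist_force: [0.2, 0.5, -0.0]
opening: 0.0853
grasp_force: 0.0
time: 4.15
ee_pos: [0.4512, -0.2904, 0.0355]
tcp_rot: [179.9, -0.1, 16.4]
wrist_force: [-0.8, 0.8, 5.3]
opening: 0.0552
grasp_force: 36.0
```

```bash
python3 -m crank '[[[0,0,0.1,0,0,0],[0,0,0.15,0,0,0],[0,0,0.25,0,0,0],[0,0,0.5,0,0,0],[0,0,0,0,0,0],[0,0,0,0,0,0]]]'
python3 -m crank '[[[0,0,0.4,0,0,0],[0,0,0.6,0,0,0],[0,0,0.7,0,0,0],[0,0,0.7,0,0,0],[0,0,0.7,0,0,0],[0,0,0.7,0,0,0],[0,0,0.7,0,0,0],[0,0,0.7,0,0,0],[0,0,0.7,0,0,0],[0,0,0.7,0,0,0],[0,0,0.5,0,0,0],[0,0,0.3,0,0,0],[0,0,0,0,0,0],[0,0,0,0,0,0]]]'
python3 - <<'E'
from h import *
o=bot.get_obs(); m=bot.camera_model('wrist'); im=bot.camera('wrist'); p=o['ee_pos']; print(p, proj(m,p+[0,0,-.002]))
cv2.imwrite('pics/w2.png',im[150:400,160:480,::-1].repeat(2,0).repeat(2,1))
E
```

```text
time: 4.65
ee_pos: [0.4511, -0.2904, 0.0553]
tcp_rot: [179.9, -0.1, 16.4]
wrist_force: [-0.8, 0.7, -2.0]
opening: 0.0554
grasp_force: 37.5
time: 5.82
ee_pos: [0.4507, -0.2901, 0.2022]
tcp_rot: [-180.0, -0.0, 16.4]
wrist_force: [-0.3, 0.8, -2.7]
opening: 0.0553
grasp_force: 37.5
[ 0.45069198 -0.29008662  0.20219921] [319.54518531 279.67625964]
```

View pics/w2.png

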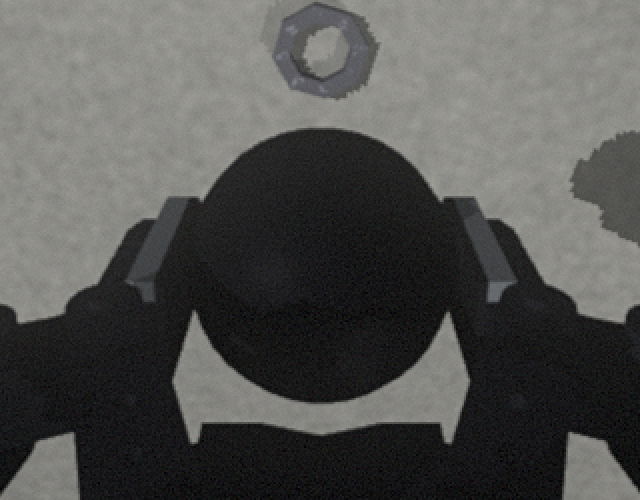

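The ball is held centrally in the pads, with its centre at about (321,283) in the full picture, and the empty rest ring shows behind it.

```bash
python3 -m crank '[[[0.17,0.4,0,0,0,0],[0.33,0.8,0,0,0,0],[0.35,0.82,0,0,0,0],[0.35,0.82,0,0,0,0],[0.35,0.82,0,0,0,0],[0.35,0.82,0,0,0,0],[0.35,0.82,0,0,0,0],[0.35,0.82,0,0,0,0],[0.35,0.82,0,0,0,0],[0.35,0.82,0,0,0,0],[0.35,0.82,0,0,0,0],[0.35,0.82,0,0,0,0],[0.35,0.82,0,0,0,0],[0.35,0.82,0,0,0,0],[0.35,0.82,0,0,0,0],[0.35,0.82,0,0,0,0],[0.35,0.82,0,0,0,0],[0.35,0.82,0,0,0,0],[0.35,0.82,0,0,0,0],[0.22,0.61,0,0,0,0]]]'
python3 -m crank '[[[0,0,0,0,0,0],[0,0,0,0,0,0],[0,0,0,0,0,0],[0,0,0,0,0,0]]]'
python3 - <<'E'
from h import *
im,m=snap('wrist','pics/w3.png'); print(proj(m,[.584,.025,.03]),proj(m,[.5852,.0247,.1]))
cv2.imwrite('pics/w3b.png',cv2.convertScaleAbs(cv2.resize(cv2.imread('pics/w3.png'),None,fx=1.25,fy=1.25,interpolation=cv2.INTER_CUBIC),alpha=1.6))
E
```

```text
time: 7.53
ee_pos: [0.5841, 0.0268, 0.2013]
tcp_rot: [-180.0, 0.1, 16.4]
wrist_force: [-1.3, -1.0, -1.7]
opening: 0.0553
grasp_force: 37.5
time: 7.87
ee_pos: [0.5838, 0.0244, 0.2022]
tcp_rot: [180.0, 0.0, 16.3]
wrist_force: [-1.1, 0.1, -2.6]
opening: 0.0549
grasp_force: 37.6
[319.39944414 180.94195047] [320.00350726 203.6705369 ]
```

View pics/w3b.png

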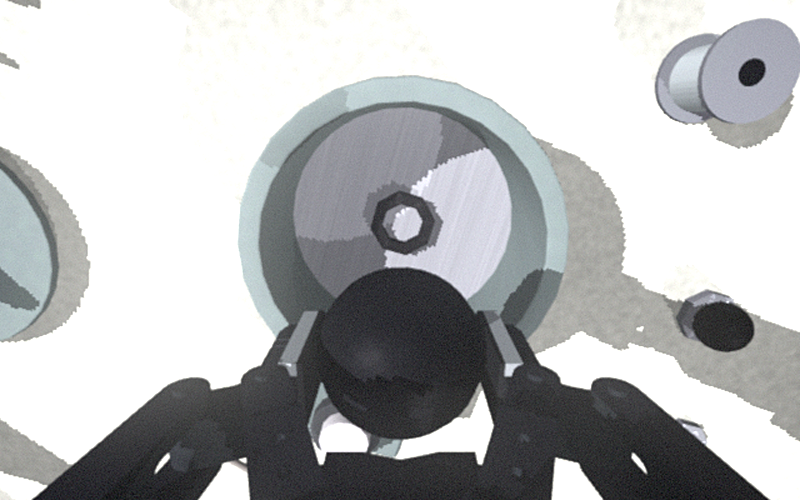

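The seat ring shows at (322.4,177.6) in full-picture pixels, about 3 px from the prediction. The ball centre is at about (321.6,282).

```bash
python3 - <<'E'
from h import *
from fit import ext
m=load('pics/w3.png')
print('seat',onz(m,322.3,177.5,.03))
print('hole',onz(m,(404.5)/1.25,222.5/1.25,.03))
e=np.r_[238,75,568,0]/1.25
f=lambda c:(ext(m,c,.095,.1)-e)[:3]
q=least_squares(f,[.584,.025]); print('rim',q.x,q.fun)
# ball in hand centre: silhouette fit
o=bot.get_obs(); p=o['ee_pos']; print(p)
C=-m['R'].T@m['t']
def sil(X):
    d=X-C; L=np.linalg.norm(d); n=d/L; r=.0285; c=X-n*r*r/L; rr=r*np.sqrt(1-(r/L)**2)
    a=np.cross(n,[0,1,0]); a/=np.linalg.norm(a); b=np.cross(n,a)
    P=np.array([proj(m,c+rr*(a*np.cos(s)+b*np.sin(s))) for s in np.linspace(0,6.283,300)]); return np.r_[P.min(0),P.max(0)]
q=least_squares(lambda X:sil(X)-np.r_[321,267,483,439]/1.25,p); print('ball',q.x,q.fun)
E
```

```text
ball [ 0.44943313 -0.29015152  0.0279597 ] [-0.07496316 -0.05184207 -0.08594675  0.07144018]
small [ 0.57488216 -0.25071267  0.01819284] [-0.19733827 -0.12010798 -0.25454551  0.18427337]
btn [0.44845174 0.02415367 0.09342155] [-0.40616225 -0.19774101 -0.3913606   0.22324489]
seat z.03 [0.58341962 0.02514483 0.03      ]
rim [0.58517942 0.02470065] [-1.  -1.3  1.1 -0.4 -1.  -1.2  0.5 -0.3]
lid [0.46559917 0.36634495] [-0.6 -1.3  0.   0.  -0.2 -0.3 -0.5 -0. ]
h [0.44079482 0.32785135 0.059     ]
h [0.4974476  0.41079801 0.059     ]
hd [0.49514718 0.40477102 0.059     ]
hd [0.43576246 0.32254253 0.059     ]
seat [0.58786585 0.02336782 0.03      ]
hole [0.58775126 0.02209197 0.03      ]Traceback (most recent call last):
  File "<stdin>", line 8, in <module>
NameError: name 'least_squares' is not defined
```

```bash
python3 - <<'E' | tail -5
from h import *
from fit import *
m=load('pics/w3.png')
e=np.r_[238,75,568,0]/1.25
q=least_squares(lambda c:(ext(m,c,.095,.1)-e)[:3],[.584,.025]); print('rim',q.x,q.fun)
o=bot.get_obs(); p=o['ee_pos']; print(p)
C=-m['R'].T@m['t']
def sil(X):
    d=X-C; L=np.linalg.norm(d); n=d/L; r=.0285; c=X-n*r*r/L; rr=r*np.sqrt(1-(r/L)**2)
    a=np.cross(n,[0,1,0]); a/=np.linalg.norm(a); b=np.cross(n,a)
    P=np.array([proj(m,c+rr*(a*np.cos(s)+b*np.sin(s))) for s in np.linspace(0,6.283,300)]); return np.r_[P.min(0),P.max(0)]
q=least_squares(lambda X:sil(X)-np.r_[321,267,483,439]/1.25,p); print('ball',q.x,q.fun)
E
```

```text
hd [0.49514718 0.40477102 0.059     ]
hd [0.43576246 0.32254253 0.059     ]
rim [0.58588584 0.02316615] [-1.57197493  0.31241349  1.57131825]
[0.58383439 0.02426096 0.20233704]
ball [0.58230913 0.02303774 0.19689416] [-1.02743334  1.04548668  1.02564601 -0.95223372]
```

```bash
python3 -m crank '[[[0.1,-0.01,-0.2,0,0,0],[0.1,-0.01,-0.5,0,0,0],[0,0,-0.7,0,0,0],[0,0,-0.7,0,0,0],[0,0,-0.7,0,0,0],[0,0,-0.7,0,0,0],[0,0,-0.7,0,0,0],[0,0,-0.7,0,0,0],[0,0,-0.7,0,0,0],[0,0,-0.5,0,0,0],[0,0,-0.3,0,0,0],[0,0,-0.2,0,0,0],[0,0,-0.1,0,0,0],[0,0,0,0,0,0],[0,0,0,0,0,0],[0,0,0,0,0,0]]]'
python3 - <<'E'
from h import *
im,m=snap('side','pics/s2.png'); print(bot.get_obs()['ee_pos'],bot.get_obs()['wrist_force'])
cv2.imwrite('pics/s2b.png',cv2.convertScaleAbs(cv2.resize(im[175:275,280:400,::-1],None,fx=6,fy=6,interpolation=cv2.INTER_CUBIC),alpha=2))
print((proj(m,[.588,.0235,.03])-[280,175])*6)
E
```

```text
time: 9.25
ee_pos: [0.5885, 0.0245, 0.069]
tcp_rot: [180.0, -0.1, 16.4]
wrist_force: [-0.6, 0.7, -2.4]
opening: 0.0553
grasp_force: 37.6
[0.58841948 0.02454243 0.06895724] [ 0.13033958  0.32169532 -2.46484182]
[283.09097109 300.40825915]
```

View pics/s2b.png

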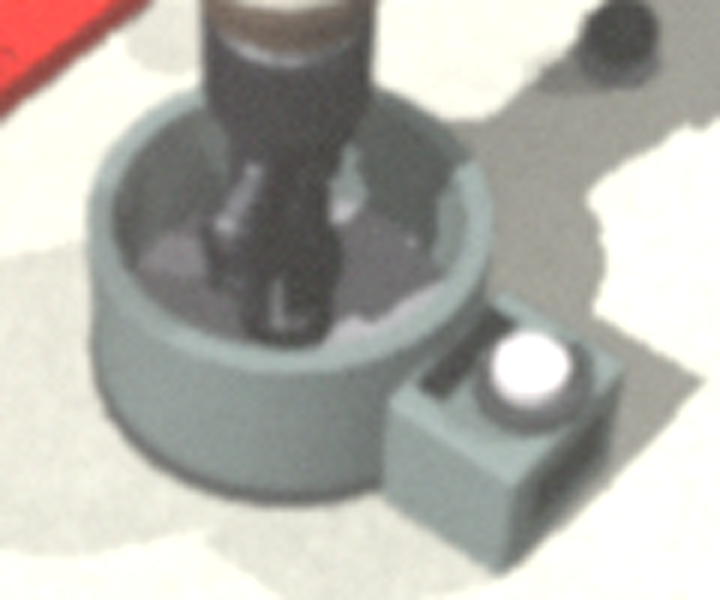

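The side picture shows the ball down in the well near the seat, at about (290,310) in the crop, but the fingers hide the contact. I'll go on by force.

```bash
python3 -m crank '[[[0,0,-0.15,0,0,0],[0,0,-0.15,0,0,0],[0,0,-0.1,0,0,0],[0,0,0,0,0,0],[0,0,0,0,0,0],[0,0,0,0,0,0]]]'
for i in 1 ; do python3 -m crank '[[[0,0,-0.05,0,0,0],[0,0,0,0,0,0],[0,0,-0.05,0,0,0],[0,0,0,0,0,0],[0,0,0,0,0,0]]]'; done
python3 -m crank '[[[0,0,-0.04,0,0,0],[0,0,0,0,0,0],[0,0,0,0,0,0]]]'
```

```text
time: 9.8
ee_pos: [0.588, 0.0245, 0.0603]
tcp_rot: [180.0, 0.0, 16.4]
wrist_force: [0.3, 0.0, -1.9]
opening: 0.0553
grasp_force: 37.6
time: 10.22
ee_pos: [0.5881, 0.0245, 0.0585]
tcp_rot: [180.0, -0.0, 16.4]
wrist_force: [0.5, 0.4, -1.1]
opening: 0.0553
grasp_force: 37.7
time: 10.47
ee_pos: [0.5882, 0.0245, 0.058]
tcp_rot: [180.0, -0.0, 16.4]
wrist_force: [-2.2, 0.2, 5.2]
opening: 0.0554
grasp_force: 38.1
```

Contact at the expected height, with a push toward -x: the ball is slightly too far in +x. I'll back up, shift and retry.

```bash
python3 -m crank '[[[0,0,0.06,0,0,0],[-0.08,0,0,0,0,0],[0,0,0,0,0,0],[0,0,0,0,0,0]]]'
python3 -m crank '[[[0,0,-0.04,0,0,0],[0,0,0,0,0,0],[0,0,0,0,0,0],[0,0,0,0,0,0]]]'
python3 -m crank '[[[0,0,-0.04,0,0,0],[0,0,0,0,0,0],[0,0,0,0,0,0],[0,0,0,0,0,0]]]'
```

```text
time: 10.8
ee_pos: [0.5862, 0.0245, 0.0582]
tcp_rot: [-180.0, 0.0, 16.4]
wrist_force: [0.3, 0.5, -2.5]
opening: 0.0549
grasp_force: 37.7
time: 11.13
ee_pos: [0.5864, 0.0245, 0.0579]
tcp_rot: [180.0, 0.0, 16.4]
wrist_force: [-1.3, 0.1, -0.3]
opening: 0.0552
grasp_force: 37.8
time: 11.47
ee_pos: [0.5866, 0.0245, 0.0576]
tcp_rot: [180.0, -0.0, 16.4]
wrist_force: [-1.6, -1.6, 6.1]
opening: 0.0553
grasp_force: 38.2
```

```bash
python3 -m crank '[[[0,0,0.02,0,0,0],[-0.04,-0.04,0,0,0,0],[0,0,-0.01,0,0,0],[0,0,0,0,0,0],[0,0,0,0,0,0]]]'
python3 -m crank '[[[0,0,0,0,0,0],[0,0,0,0,0,0],[0,0,0,0,0,0],[0,0,0,0,0,0],[0,0,0,0,0,0],[0,0,0,0,0,0]]]' 0.9
python3 -m crank '[[[0,0,0.2,0,0,0],[0,0,0.4,0,0,0],[0,0,0.8,0,0,0],[0,0,1,0,0,0],[0,0,1,0,0,0],[0,0,1,0,0,0],[0,0,1,0,0,0],[0,0,1,0,0,0],[0,0,0.8,0,0,0],[0,0,0.2,0,0,0],[0,0,0,0,0,0],[0,0,0,0,0,0]]]'
python3 - <<'E'
from h import *
im,m=snap('wrist','pics/w4.png'); g=cv2.inRange(im[60:260,200:440],0,0)
print(proj(m,[.5855,.0237,.055]),bot.get_obs()['ee_pos'])
cv2.imwrite('pics/w4b.png',cv2.convertScaleAbs(im[:,:,::-1],alpha=2))
E
```

```text
time: 11.88
ee_pos: [0.586, 0.0238, 0.0575]
tcp_rot: [180.0, -0.1, 16.4]
wrist_force: [1.9, 0.5, 3.8]
opening: 0.0554
grasp_force: 37.9
time: 12.38
ee_pos: [0.5855, 0.0237, 0.0571]
tcp_rot: [-180.0, 0.0, 16.4]
wrist_force: [0.7, 0.3, 0.2]
opening: 0.0767
grasp_force: 0.0
time: 13.38
ee_pos: [0.5856, 0.0237, 0.2048]
tcp_rot: [-180.0, 0.0, 16.4]
wrist_force: [-0.7, -0.1, -0.2]
opening: 0.0771
grasp_force: 0.0
[319.96777916 187.99416869] [0.58535476 0.02369711 0.20424002]
```

View pics/w4b.png

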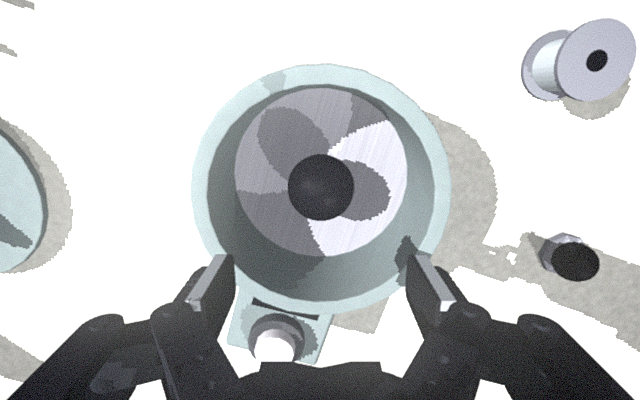

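The ball sits on the seat, centred in the well at (321,187), with small ball and spool untouched. Next is the lid.

```bash
python3 -m crank '[[[-0.2,0.6,0,0,0,0.2],[-0.3,0.88,0,0,0,0.29],[-0.3,0.88,0,0,0,0.29],[-0.3,0.88,0,0,0,0.29],[-0.3,0.88,0,0,0,0.29],[-0.3,0.88,0,0,0,0.29],[-0.3,0.88,0,0,0,0.29],[-0.3,0.88,0,0,0,0.29],[-0.3,0.88,0,0,0,0.29],[-0.3,0.88,0,0,0,0.29],[-0.3,0.88,0,0,0,0.29],[-0.3,0.88,0,0,0,0.29],[-0.3,0.88,0,0,0,0.29],[-0.3,0.88,0,0,0,0.29],[-0.3,0.88,0,0,0,0.29],[-0.3,0.88,0,0,0,0.29],[-0.3,0.88,0,0,0,0.29],[-0.3,0.88,0,0,0,0.29],[-0.3,0.88,0,0,0,0.29],[-0.3,0.71,0,0,0,0.19]]]' 0.7
python3 -m crank '[[[0,0,0,0,0,0],[0,0,0,0,0,0],[0,0,0,0,0,0],[0,0,0,0,0,0]]]'
python3 - <<'E'
from h import *
im,m=snap('wrist','pics/w5.png'); print(bot.get_obs()['ee_pos'],bot.get_obs()['tcp_rot'])
cv2.imwrite('pics/w5b.png',cv2.convertScaleAbs(cv2.resize(im[:,:,::-1],None,fx=1.25,fy=1.25),alpha=2))
E
```

```text
time: 15.1
ee_pos: [0.4663, 0.3681, 0.204]
tcp_rot: [-180.0, 0.1, 55.1]
wrist_force: [0.3, 0.1, -0.4]
opening: 0.0598
grasp_force: 0.0
time: 15.43
ee_pos: [0.4677, 0.3661, 0.205]
tcp_rot: [-180.0, 0.0, 54.9]
wrist_force: [0.6, 0.3, 0.1]
opening: 0.0596
grasp_force: 0.0
[0.46782568 0.3660804  0.20516601] [1.79998796e+02 1.30251768e-02 5.48921376e+01]
```

View pics/w5b.png

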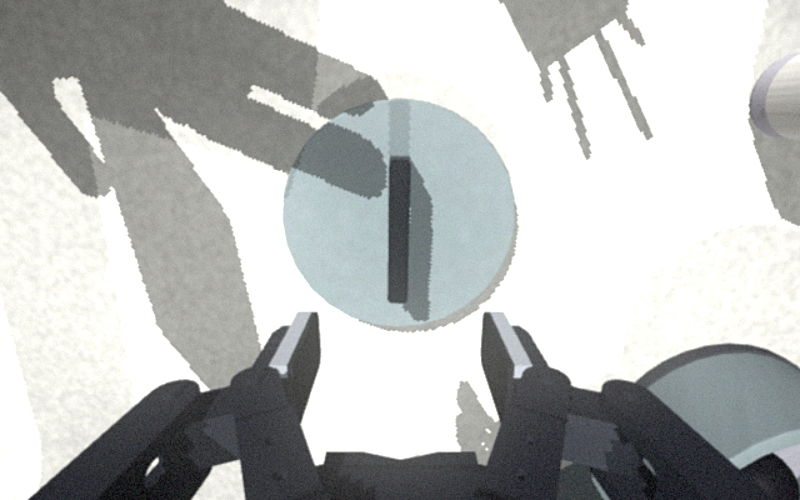

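The lid shows with its bar running from (400,157) to (397.5,302) in the enlarged picture, nearly aligned with the tool's x.

```bash
python3 - <<'E'
from h import *
m=load('pics/w5.png'); a=onz(m,320,125.8,.059);b=onz(m,318,241.3,.059); d=a-b
print(a,b,(a+b)/2,np.degrees(np.arctan2(d[1],d[0])),np.linalg.norm(d)); 
print(onz(m,399.5/1.25,213/1.25,.018))
E
```

```text
[0.49757695 0.40909382 0.059     ] [0.43850647 0.32793016 0.059     ] [0.46804171 0.36851199 0.059     ] 53.95307592544294 0.10038356710250886
[0.47119295 0.37225754 0.018     ]
```

```bash
python3 -m crank '[[[0.02,0.07,-0.4,0,0,-0.06],[0.02,0.07,-0.8,0,0,-0.07],[0,0,-0.9,0,0,0],[0,0,-0.9,0,0,0],[0,0,-0.9,0,0,0],[0,0,-0.9,0,0,0],[0,0,-0.9,0,0,0],[0,0,-0.8,0,0,0],[0,0,-0.6,0,0,0],[0,0,-0.4,0,0,0],[0,0,-0.15,0,0,0],[0,0,0,0,0,0],[0,0,0,0,0,0]]]'
python3 -m crank '[[[0,0,0,0,0,0],[0,0,0,0,0,0],[0,0,0,0,0,0],[0,0,0,0,0,0],[0,0,0,0,0,0],[0,0,0,0,0,0],[0,0,0,0,0,0],[0,0,0,0,0,0],[0,0,0,0,0,0],[0,0,0,0,0,0],[0,0,0,0,0,0],[0,0,0,0,0,0]]]' 0 60
python3 -m crank '[[[0,0,0.1,0,0,0],[0,0,0.2,0,0,0],[0,0,0.3,0,0,0],[0,0,0.4,0,0,0],[0,0,0,0,0,0],[0,0,0,0,0,0],[0,0,0,0,0,0]]]'
```

```text
time: 16.57
ee_pos: [0.4688, 0.3697, 0.053]
tcp_rot: [180.0, -0.1, 54.0]
wrist_force: [0.3, -0.3, 0.3]
opening: 0.0595
grasp_force: 0.0
time: 17.57
ee_pos: [0.4687, 0.3698, 0.0529]
tcp_rot: [180.0, -0.1, 54.1]
wrist_force: [-1.3, 0.7, 5.0]
opening: 0.0131
grasp_force: 59.3
time: 18.15
ee_pos: [0.4685, 0.3695, 0.0723]
tcp_rot: [180.0, -0.0, 54.1]
wrist_force: [-0.5, -0.1, -3.2]
opening: 0.0127
grasp_force: 58.5
```

```bash
python3 -m crank '[[[0,0,0.4,0,0,0],[0,0,0.8,0,0,0],[0,0,0.9,0,0,0],[0,0,0.9,0,0,0],[0,0,0.9,0,0,0],[0,0,0.9,0,0,0],[0,0,0.9,0,0,0],[0,0,0.8,0,0,0],[0,0,0.5,0,0,0],[0,0,0.3,0,0,0],[0,0,0,0,0,0]]]'
python3 -m crank '[[[0.1,-0.4,0,0,0,0],[0.3,-0.8,0,0,0,0],[0.3,-0.9,0,0,0,0],[0.3,-0.9,0,0,0,0],[0.3,-0.9,0,0,0,0],[0.3,-0.9,0,0,0,0],[0.3,-0.9,0,0,0,0],[0.3,-0.9,0,0,0,0],[0.3,-0.9,0,0,0,0],[0.3,-0.9,0,0,0,0],[0.3,-0.9,0,0,0,0],[0.3,-0.9,0,0,0,0],[0.3,-0.9,0,0,0,0],[0.3,-0.9,0,0,0,0],[0.3,-0.9,0,0,0,0],[0.3,-0.9,0,0,0,0],[0.3,-0.9,0,0,0,0],[0.3,-0.9,0,0,0,0],[0.3,-0.9,0,0,0,0],[0.3,-0.9,0,0,0,0]]]'
python3 -m crank '[[[0.06,-0.3,0,0,0,0],[0,0,0,0,0,0],[0,0,0,0,0,0],[0,0,0,0,0,0],[0,0,0,0,0,0]]]'
```

```text
time: 19.07
ee_pos: [0.4687, 0.3697, 0.2195]
tcp_rot: [180.0, -0.1, 54.1]
wrist_force: [-0.1, 0.2, -2.0]
opening: 0.0128
grasp_force: 58.6
time: 20.73
ee_pos: [0.584, 0.02, 0.2168]
tcp_rot: [-179.9, 0.1, 54.0]
wrist_force: [0.2, 0.5, -2.4]
opening: 0.0128
grasp_force: 58.6
time: 21.15
ee_pos: [0.5854, 0.0163, 0.2182]
tcp_rot: [-180.0, 0.0, 54.1]
wrist_force: [0.3, 0.2, -2.0]
opening: 0.0129
grasp_force: 58.6
```

I've viewed all ten pictures, so from here I use forces and numbers.

```bash
python3 -m crank '[[[0.02,0.18,-0.3,0,0,0],[0,0.18,-0.6,0,0,0],[0,0,-0.7,0,0,0],[0,0,-0.6,0,0,0],[0,0,-0.4,0,0,0],[0,0,-0.2,0,0,0],[0,0,0,0,0,0],[0,0,0,0,0,0],[0,0,0,0,0,0]]]'
python3 -m crank '[[[0,0,-0.15,0,0,0],[0,0,-0.15,0,0,0],[0,0,-0.15,0,0,0],[0,0,0,0,0,0],[0,0,0,0,0,0],[0,0,0,0,0,0]]]'
```

```text
time: 21.9
ee_pos: [0.5864, 0.0227, 0.1631]
tcp_rot: [180.0, -0.0, 54.0]
wrist_force: [0.1, 0.5, -1.3]
opening: 0.0128
grasp_force: 58.6
time: 22.4
ee_pos: [0.5861, 0.0227, 0.1533]
tcp_rot: [180.0, 0.0, 54.1]
wrist_force: [0.5, 0.3, -2.4]
opening: 0.0127
grasp_force: 58.7
```

```bash
python3 -m crank '[[[0,0,-0.07,0,0,0],[0,0,-0.07,0,0,0],[0,0,0,0,0,0],[0,0,0,0,0,0],[0,0,0,0,0,0]]]'
python3 -m crank '[[[0,0,-0.1,0,0,0],[0,0,-0.1,0,0,0],[0,0,-0.05,0,0,0],[0,0,0,0,0,0],[0,0,0,0,0,0],[0,0,0,0,0,0]]]'
```

```text
time: 22.82
ee_pos: [0.586, 0.0227, 0.1505]
tcp_rot: [-180.0, 0.0, 54.1]
wrist_force: [0.8, 0.5, -2.8]
opening: 0.0129
grasp_force: 58.7
time: 23.32
ee_pos: [0.5861, 0.0227, 0.1455]
tcp_rot: [180.0, -0.0, 54.1]
wrist_force: [0.4, -0.9, -2.7]
opening: 0.0131
grasp_force: 58.7
```

Lip is inside the well with no contact.

```bash
python3 -m crank '[[[0,0,-0.05,0,0,0],[0,0,-0.05,0,0,0],[0,0,0,0,0,0],[0,0,0,0,0,0],[0,0,0,0,0,0]]]'
python3 -m crank '[[[0,0,-0.03,0,0,0],[0,0,0,0,0,0],[0,0,0,0,0,0],[0,0,0,0,0,0]]]'
```

```text
time: 23.73
ee_pos: [0.586, 0.0227, 0.1435]
tcp_rot: [-180.0, 0.0, 54.0]
wrist_force: [-0.7, 1.3, -2.6]
opening: 0.0131
grasp_force: 58.7
time: 24.07
ee_pos: [0.5861, 0.0227, 0.143]
tcp_rot: [180.0, -0.0, 54.1]
wrist_force: [-0.5, -0.6, -1.9]
opening: 0.013
grasp_force: 58.8
```

```bash
python3 -m crank '[[[0,0,-0.03,0,0,0],[0,0,0,0,0,0],[0,0,0,0,0,0],[0,0,0,0,0,0]]]'
python3 -m crank '[[[0,0,-0.02,0,0,0],[0,0,0,0,0,0],[0,0,0,0,0,0],[0,0,0,0,0,0]]]'
```

```text
time: 24.4
ee_pos: [0.5861, 0.0227, 0.1429]
tcp_rot: [180.0, -0.0, 54.1]
wrist_force: [-2.2, -0.9, 6.0]
opening: 0.0129
grasp_force: 59.6
time: 24.73
ee_pos: [0.5861, 0.0227, 0.1429]
tcp_rot: [180.0, -0.0, 54.1]
wrist_force: [-3.0, -0.4, 7.0]
opening: 0.0128
grasp_force: 60.1
```

Seated at the computed height of 0.1429, with the weight taken. I'll release, rise and go to the button.

```bash
python3 -m crank '[[[0,0,0.02,0,0,0],[0,0,0,0,0,0],[0,0,0,0,0,0],[0,0,0,0,0,0],[0,0,0,0,0,0],[0,0,0,0,0,0]]]' 0.5
python3 -m crank '[[[0,0,0.2,0,0,0],[0,0,0.5,0,0,0],[0,0,0.9,0,0,0],[0,0,0.9,0,0,0],[0,0,0.5,0,0,0],[-0.4,0,0,0,0,0],[-0.8,0,0,0,0,0],[-0.8,0,0,0,0,0],[-0.8,0.04,0,0,0,0],[-0.8,0,0,0,0,0],[-0.8,0,0,0,0,0],[-0.8,0,0,0,0,0],[-0.8,0,0,0,0,0],[-0.8,0,0,0,0,0],[-0.03,0,0,0,0,0],[0,0,0,0,0,0],[0,0,0,0,0,0],[0,0,0,0,0,0]]]' 0 
python3 - <<'E'
from h import *
print(bot.get_obs()['ee_pos'])
im,m=snap('side','pics/s3.png'); im2,m2=snap('scene','pics/s4.png')
# lid check: predicted seated disc top centre/extents vs image edges
import scipy.optimize as so
t=np.linspace(0,6.283,90)
for n,I,M in(('side',im,m),('scene',im2,m2)):
    print(n,proj(M,[.449,.0237,.095]))
im3,m3=snap('wrist','pics/w6.png'); print(proj(m3,[.449,.0237,.095]))
w=(im3.min(2)>150).astype(np.uint8); k,l,s,c=cv2.connectedComponentsWithStats(w)
print([(s[i].tolist(),c[i].round(1).tolist()) for i in range(1,k) if 300<s[i,4]<20000])
E
```

```text
time: 25.23
ee_pos: [0.586, 0.0227, 0.1421]
tcp_rot: [-180.0, 0.0, 54.1]
wrist_force: [-0.3, -0.6, 0.8]
opening: 0.0426
grasp_force: 0.0
time: 26.73
ee_pos: [0.4498, 0.0235, 0.2019]
tcp_rot: [-180.0, 0.0, 54.1]
wrist_force: [-0.2, -0.4, -2.5]
opening: 0.0117
grasp_force: 59.5
[0.4497695  0.0235208  0.20191447]
side [367.99471508 235.45258498]
scene [305.2446933  158.97817709]
[319.18900088 203.99646812]
[([0, 319, 60, 41, 973], [26.4, 337.5])]
```

The fingers closed on the bar before the rise, because the opening applies as the call begins, so the lid came along. Putting it back.

```bash
python3 -m crank '[[[0.4,0,0,0,0,0],[0.8,0,0,0,0,0],[0.8,0,0,0,0,0],[0.8,-0.04,0,0,0,0],[0.8,0,0,0,0,0],[0.8,0,0,0,0,0],[0.8,0,0,0,0,0],[0.8,0,0,0,0,0],[0.8,0,0,0,0,0],[0.03,0,0,0,0,0],[0,0,0,0,0,0],[0,0,0,0,0,0],[0,0,0,0,0,0]]]'
python3 - <<'E'
from h import *
from fit import ext
o=bot.get_obs(); print(o['ee_pos'],o['torque'],o['wrist_force'])
im,m=snap('wrist','pics/w7.png'); m0=None
# predicted pixel outline of disc top for slips
for d in(0,.005,.01,.015,.02):
    z=o['ee_pos'][2]-.0529+.018-d; print(d,ext(m,[.586,.0227],.09,z).round(0), proj(m,[.586+.0294,.0227+.0405,z+.041]).round(0))
g=cv2.cvtColor(im,cv2.COLOR_RGB2GRAY).astype(int)
print('col320',g[0:260:4,340].tolist()); print('row170',g[170,0:640:8].tolist())
E
```

```text
time: 27.97
ee_pos: [0.5857, 0.0227, 0.2022]
tcp_rot: [-180.0, 0.0, 54.1]
wrist_force: [-0.0, 0.4, -2.9]
opening: 0.0114
grasp_force: 59.5
ball [ 0.44943313 -0.29015152  0.0279597 ] [-0.07496316 -0.05184207 -0.08594675  0.07144018]
small [ 0.57488216 -0.25071267  0.01819284] [-0.19733827 -0.12010798 -0.25454551  0.18427337]
btn [0.44845174 0.02415367 0.09342155] [-0.40616225 -0.19774101 -0.3913606   0.22324489]
seat z.03 [0.58341962 0.02514483 0.03      ]
rim [0.58517942 0.02470065] [-1.  -1.3  1.1 -0.4 -1.  -1.2  0.5 -0.3]
lid [0.46559917 0.36634495] [-0.6 -1.3  0.   0.  -0.2 -0.3 -0.5 -0. ]
h [0.44079482 0.32785135 0.059     ]
h [0.4974476  0.41079801 0.059     ]
hd [0.49514718 0.40477102 0.059     ]
hd [0.43576246 0.32254253 0.059     ]
[0.5857196  0.02270036 0.20222838] [ 0.01842578 -0.04677247  0.01833466] [-0.04918646  0.37430903 -2.88576338]
0 [147.  61. 494. 382.] [321. 169.]
0.005 [152.  62. 490. 375.] [321. 166.]
0.01 [156.  63. 485. 369.] [321. 164.]
0.015 [160.  64. 481. 363.] [321. 161.]
0.02 [164.  65. 477. 357.] [321. 159.]
col320 [125, 128, 135, 134, 133, 135, 139, 131, 129, 134, 135, 127, 127, 135, 141, 139, 107, 89, 88, 91, 90, 91, 88, 91, 87, 89, 89, 87, 85, 89, 85, 88, 87, 86, 88, 87, 88, 87, 86, 87, 88, 95, 51, 48, 54, 61, 61, 60, 62, 60, 62, 58, 60, 60, 55, 60, 58, 59, 60, 60, 56, 72, 92, 96, 95]
row170 [152, 141, 143, 150, 152, 149, 148, 152, 151, 149, 157, 151, 152, 158, 151, 158, 160, 159, 155, 155, 159, 127, 106, 103, 109, 103, 102, 102, 102, 102, 104, 103, 102, 100, 98, 100, 100, 103, 72, 36, 35, 34, 36, 99, 101, 99, 102, 105, 98, 98, 101, 97, 98, 101, 95, 105, 99, 100, 104, 155, 153, 156, 160, 160, 151, 139, 135, 129, 133, 134, 134, 133, 127, 158, 85, 86, 151, 142, 141, 140]
```

The outline fits a lid hanging about 20 mm lower than before, centred and level. So I expect it home near TCP z 0.163.

```bash
python3 -m crank '[[[0,0,-0.2,0,0,0],[0,0,-0.4,0,0,0],[0,0,-0.3,0,0,0],[0,0,-0.2,0,0,0],[0,0,-0.1,0,0,0],[0,0,0,0,0,0],[0,0,0,0,0,0],[0,0,0,0,0,0]]]'
python3 -m crank '[[[0,0,-0.1,0,0,0],[0,0,-0.1,0,0,0],[0,0,0,0,0,0],[0,0,0,0,0,0],[0,0,0,0,0,0]]]'
python3 -m crank '[[[0,0,-0.1,0,0,0],[0,0,-0.1,0,0,0],[0,0,0,0,0,0],[0,0,0,0,0,0],[0,0,0,0,0,0]]]'
```

```text
time: 28.68
ee_pos: [0.5862, 0.0227, 0.1786]
tcp_rot: [180.0, -0.0, 54.1]
wrist_force: [0.4, 0.3, -2.1]
opening: 0.0116
grasp_force: 59.5
time: 29.1
ee_pos: [0.5861, 0.0227, 0.1743]
tcp_rot: [-180.0, -0.0, 54.1]
wrist_force: [0.3, 0.8, -2.7]
opening: 0.0114
grasp_force: 59.5
time: 29.52
ee_pos: [0.586, 0.0227, 0.1702]
tcp_rot: [-180.0, 0.0, 54.1]
wrist_force: [0.4, 0.5, -2.1]
opening: 0.0115
grasp_force: 59.5
```

```bash
python3 -m crank '[[[0,0,-0.1,0,0,0],[0,0,-0.1,0,0,0],[0,0,0,0,0,0],[0,0,0,0,0,0],[0,0,0,0,0,0]]]'
python3 -m crank '[[[0,0,-0.05,0,0,0],[0,0,-0.05,0,0,0],[0,0,0,0,0,0],[0,0,0,0,0,0]]]'
```

```text
time: 29.93
ee_pos: [0.586, 0.0227, 0.1662]
tcp_rot: [-180.0, 0.0, 54.0]
wrist_force: [0.5, -0.3, -1.7]
opening: 0.0114
grasp_force: 59.5
time: 30.27
ee_pos: [0.586, 0.0227, 0.1642]
tcp_rot: [-180.0, 0.0, 54.1]
wrist_force: [0.4, 0.2, -2.2]
opening: 0.0117
grasp_force: 59.5
```

```bash
python3 -m crank '[[[0,0,-0.04,0,0,0],[0,0,0,0,0,0],[0,0,0,0,0,0]]]'; python3 - <<'E'
from h import *
o=bot.get_obs(); print(o['wrist_force'],o['torque'])
E
```

```text
time: 30.52
ee_pos: [0.586, 0.0227, 0.1634]
tcp_rot: [-180.0, 0.0, 54.1]
wrist_force: [0.4, 0.2, -1.7]
opening: 0.0111
grasp_force: 59.5
[ 0.3825626   0.2006124  -1.69512514] [0.00919301 0.03650498 0.0116591 ]
```

```bash
python3 -m crank '[[[0,0,-0.04,0,0,0],[0,0,0,0,0,0],[0,0,0,0,0,0]]]'; python3 -m crank '[[[0,0,-0.04,0,0,0],[0,0,0,0,0,0],[0,0,0,0,0,0]]]';python3 -m crank '[[[0,0,-0.03,0,0,0],[0,0,0,0,0,0],[0,0,0,0,0,0]]]'
```

```text
time: 30.77
ee_pos: [0.5861, 0.0227, 0.1627]
tcp_rot: [180.0, -0.0, 54.1]
wrist_force: [0.2, 0.2, -1.3]
opening: 0.0115
grasp_force: 59.6
time: 31.02
ee_pos: [0.5861, 0.0227, 0.1625]
tcp_rot: [180.0, -0.0, 54.1]
wrist_force: [-1.9, 0.1, 4.1]
opening: 0.0115
grasp_force: 60.3
time: 31.27
ee_pos: [0.5861, 0.0227, 0.1624]
tcp_rot: [179.9, -0.0, 54.1]
wrist_force: [-3.9, 0.5, 7.8]
opening: 0.0114
grasp_force: 60.7
```

```bash
python3 -m crank '[[[0,0,0.02,0,0,0],[0,0,0,0,0,0],[0,0,0,0,0,0],[0,0,0,0,0,0],[0,0,0,0,0,0],[0,0,0,0,0,0]]]' 0.6
python3 -m crank '[[[0,0,0.2,0,0,0],[0,0,0.5,0,0,0],[0,0,0.9,0,0,0],[0,0,0.9,0,0,0],[0,0,0.5,0,0,0],[0,0,0,0,0,0],[0,0,0,0,0,0]]]'
python3 - <<'E'
from h import *
from fit import ext
o=bot.get_obs(); print(o['ee_pos'])
im,m=snap('wrist','pics/w8.png'); print(ext(m,[.586,.0230],.09,.108).round(1),ext(m,[.586,.0230],.095,.1).round(1))
print('handle top ends',proj(m,[.5861+.0294,.0227+.0405,.149]),proj(m,[.5861-.0294,.0227-.0405,.149]))
g=cv2.cvtColor(im,cv2.COLOR_RGB2GRAY).astype(int)
print('row190',list(zip(range(150,230,4),g[190,150:230:4].tolist())),list(zip(range(420,500,4),g[190,420:500:4].tolist())))
print('col',list(zip(range(30,150,3),g[30:150:3,319].tolist())))
E
```

```text
time: 31.77
ee_pos: [0.586, 0.0227, 0.1615]
tcp_rot: [-180.0, 0.0, 54.1]
wrist_force: [-0.2, 0.1, -0.3]
opening: 0.0515
grasp_force: 0.0
time: 32.35
ee_pos: [0.5864, 0.0227, 0.2221]
tcp_rot: [180.0, -0.0, 54.1]
wrist_force: [-0.2, -0.5, -0.3]
opening: 0.0513
grasp_force: 0.0
ball [ 0.44943313 -0.29015152  0.0279597 ] [-0.07496316 -0.05184207 -0.08594675  0.07144018]
small [ 0.57488216 -0.25071267  0.01819284] [-0.19733827 -0.12010798 -0.25454551  0.18427337]
btn [0.44845174 0.02415367 0.09342155] [-0.40616225 -0.19774101 -0.3913606   0.22324489]
seat z.03 [0.58341962 0.02514483 0.03      ]
rim [0.58517942 0.02470065] [-1.  -1.3  1.1 -0.4 -1.  -1.2  0.5 -0.3]
lid [0.46559917 0.36634495] [-0.6 -1.3  0.   0.  -0.2 -0.3 -0.5 -0. ]
h [0.44079482 0.32785135 0.059     ]
h [0.4974476  0.41079801 0.059     ]
hd [0.49514718 0.40477102 0.059     ]
hd [0.43576246 0.32254253 0.059     ]
[0.58638278 0.02271807 0.22210861]
[199.   73.1 439.8 303.8] [196.1  66.1 442.8 303.3]
handle top ends [319.72855609 141.2352308 ] [319.53634925 289.55706878]
row190 [(150, 153), (154, 153), (158, 152), (162, 150)
[... 163 characters left out ...]
 102), (222, 101), (226, 101)] [(420, 95), (424, 100), (428, 97), (432, 97), (436, 98), (440, 92), (444, 150), (448, 155), (452, 147), (456, 148), (460, 148), (464, 150), (468, 151), (472, 149), (476, 148), (480, 153), (484, 150), (488, 148), (492, 152), (496, 153)]
col [(30, 128), (33, 131), (36, 129), (39, 133), (42, 130), (45, 123), (48, 132), (51, 125), (54, 131), (57, 130), (60, 130), (63, 134), (66, 108), (69, 88), (72, 88), (75, 87), (78, 88), (81, 88), (84, 90), (87, 87), (90, 83), (93, 86), (96, 85), (99, 83), (102, 83), (105, 83), (108, 88), (111, 82), (114, 85), (117, 91), (120, 84), (123, 82), (126, 86), (129, 82), (132, 83), (135, 82), (138, 56), (141, 54), (144, 34), (147, 34)]
```

The lid outline matches the seated pose and the hand is empty. Now the button.

```bash
python3 -m crank '[[[-0.4,0,0,0,0,0],[-0.8,0,0,0,0,0],[-0.8,0,0,0,0,0],[-0.8,0.04,0,0,0,0],[-0.8,0,0,0,0,0],[-0.8,0,0,0,0,0],[-0.8,0,0,0,0,0],[-0.8,0,0,0,0,0],[-0.8,0,0,0,0,0],[-0.06,0,0,0,0,0],[0,0,0,0,0,0],[0,0,0,0,0,0]]]'
python3 - <<'E'
from h import *
print(bot.get_obs()['ee_pos'])
im,m=snap('wrist','pics/w9.png'); print(proj(m,[.449,.0237,.095]))
g=im.min(2); w=(g>135).astype(np.uint8)
for v in range(150,260,6): print(v,g[v,260:380:4].tolist())
E
python3 -m crank '[[[0,0,-0.4,0,0,0],[0,0,-0.8,0,0,0],[0,0,-0.8,0,0,0],[0,0,-0.8,0,0,0],[0,0,-0.6,0,0,0],[0,0,-0.4,0,0,0],[0,0,-0.2,0,0,0],[0,0,0,0,0,0],[0,0,0,0,0,0],[0,0,0,0,0,0]]]' 0
```

```text
time: 33.4
ee_pos: [0.449, 0.0235, 0.2213]
tcp_rot: [180.0, 0.0, 54.1]
wrist_force: [0.0, 0.1, -0.0]
opening: 0.0512
grasp_force: 0.0
[0.44902328 0.02349732 0.22129491]
[320.01581339 195.81285577]
150 [140, 148, 143, 142, 135, 84, 90, 98, 93, 97, 92, 85, 82, 82, 84, 82, 80, 80, 32, 35, 37, 36, 38, 29, 74, 87, 82, 93, 88, 95]
156 [141, 146, 148, 116, 87, 97, 97, 94, 98, 90, 83, 83, 80, 80, 79, 84, 77, 82, 78, 25, 28, 37, 34, 35, 34, 53, 78, 88, 93, 91]
162 [141, 147, 94, 100, 95, 96, 99, 100, 96, 81, 83, 82, 82, 69, 57, 57, 61, 72, 83, 83, 29, 33, 35, 38, 34, 28, 66, 76, 91, 88]
168 [138, 145, 89, 96, 99, 98, 99, 93, 86, 90, 72, 63, 60, 59, 58, 53, 56, 59, 55, 34, 86, 33, 38, 30, 31, 33, 36, 64, 71, 93]
174 [149, 142, 141, 87, 99, 98, 95, 93, 91, 62, 59, 59, 56, 58, 75, 102, 63, 52, 54, 51, 53, 53, 34, 35, 36, 33, 39, 36, 53, 54]
180 [147, 144, 149, 140, 103, 99, 101, 97, 60, 60, 63, 92, 134, 163, 165, 160, 162, 143, 79, 55, 51, 62, 83, 32, 35, 38, 32, 34, 37, 54]
186 [146, 142, 139, 146, 145, 122, 92, 96, 67, 64, 85, 162, 158, 158, 157, 156, 156, 154, 152, 132, 57, 61, 55, 86, 34, 40
[... 1162 characters left out ...]
42, 143, 145, 145, 146, 147, 144, 145, 143, 144, 136, 147, 145, 142, 89, 74, 144, 88, 86, 88, 87, 89, 85, 80, 86, 84, 84, 84]
246 [146, 142, 143, 143, 140, 143, 142, 142, 139, 142, 148, 147, 145, 148, 145, 142, 142, 145, 148, 139, 83, 84, 87, 84, 87, 88, 87, 83, 87, 89]
252 [47, 64, 147, 144, 149, 141, 143, 147, 143, 143, 148, 143, 147, 146, 146, 138, 134, 142, 145, 141, 140, 137, 85, 88, 85, 86, 87, 81, 81, 51]
258 [39, 46, 147, 142, 139, 143, 143, 144, 144, 142, 152, 145, 141, 143, 143, 145, 142, 142, 149, 148, 147, 146, 141, 80, 83, 86, 84, 107, 149, 51]
time: 34.28
ee_pos: [0.4493, 0.0235, 0.1425]
tcp_rot: [179.9, -0.0, 54.0]
wrist_force: [0.1, 0.2, 0.5]
opening: -0.0001
grasp_force: 0.0
```

The button is centred under the fingertips, at about (320,198) against a predicted (320,196).

```bash
python3 -m crank '[[[0,0,-0.4,0,0,0],[0,0,-0.4,0,0,0],[0,0,-0.3,0,0,0],[0,0,-0.1,0,0,0],[0,0,0,0,0,0],[0,0,0,0,0,0]]]'
python3 -m crank '[[[0,0,-0.15,0,0,0],[0,0,-0.15,0,0,0],[0,0,0,0,0,0],[0,0,0,0,0,0]]]'
```

```text
time: 34.78
ee_pos: [0.4486, 0.0235, 0.1177]
tcp_rot: [-180.0, 0.0, 54.1]
wrist_force: [-1.7, 0.0, 2.3]
opening: 0.0003
grasp_force: 1.0
time: 35.12
ee_pos: [0.449, 0.0235, 0.1129]
tcp_rot: [179.9, -0.0, 54.1]
wrist_force: [-5.2, -0.2, 13.1]
opening: -0.0001
grasp_force: 6.4
```

Bottomed out: 13 N against a 4 N spring. Let go and retreat.

```bash
python3 -m crank '[[[0,0,0,0,0,0],[0,0,0.2,0,0,0],[0,0,0.5,0,0,0],[0,0,0.8,0,0,0],[0,0,0.9,0,0,0],[0,0,0.9,0,0,0],[0,0,0.9,0,0,0],[0,0,0.5,0,0,0],[0,0,0,0,0,0],[0,0,0,0,0,0],[0,0,0,0,0,0],[0,0,0,0,0,0],[0,0,0,0,0,0],[0,0,0,0,0,0]]]'
python3 - <<'E'
from h import *
print(bot.get_obs()['wrist_force'])
im,m=snap('wrist','pics/w10.png'); im9=cv2.imread('pics/w9.png')[:,:,::-1]
# lid still flat: compare side view with seated outline
from fit import ext
s,ms_=snap('side','pics/s5.png'); print(ext(ms_,[.586,.023],.09,.108).round(1))
g=s.min(2); print(g[190:200:4,280:380:3].tolist()); print(g[170:260:3,328].tolist())
print(bot.job_done())
E
```

```text
time: 36.28
ee_pos: [0.4486, 0.0235, 0.205]
tcp_rot: [-180.0, 0.0, 54.1]
wrist_force: [-0.7, -0.5, 0.6]
opening: -0.0
grasp_force: 0.0
[-0.72145769 -0.52734745  0.55718564]
ball [ 0.44943313 -0.29015152  0.0279597 ] [-0.07496316 -0.05184207 -0.08594675  0.07144018]
small [ 0.57488216 -0.25071267  0.01819284] [-0.19733827 -0.12010798 -0.25454551  0.18427337]
btn [0.44845174 0.02415367 0.09342155] [-0.40616225 -0.19774101 -0.3913606   0.22324489]
seat z.03 [0.58341962 0.02514483 0.03      ]
rim [0.58517942 0.02470065] [-1.  -1.3  1.1 -0.4 -1.  -1.2  0.5 -0.3]
lid [0.46559917 0.36634495] [-0.6 -1.3  0.   0.  -0.2 -0.3 -0.5 -0. ]
h [0.44079482 0.32785135 0.059     ]
h [0.4974476  0.41079801 0.059     ]
hd [0.49514718 0.40477102 0.059     ]
hd [0.43576246 0.32254253 0.059     ]
[295.6 184.6 360.7 232.7]
[[39, 40, 88, 120, 124, 124, 125, 125, 124, 120, 99, 86, 86, 87, 87, 86, 87, 85, 86, 86, 86, 86, 88, 109, 123, 122, 120, 119, 91, 41, 44, 43, 45, 44], [66, 121, 122, 123, 123, 123, 124, 122, 95, 86, 86, 86, 87, 86, 86, 84, 86, 82, 78, 74, 57, 48, 56, 86, 88, 87, 101, 108, 115, 59, 40, 42, 40, 45], [123, 125, 122, 122, 123, 120, 115, 87, 85, 86, 84, 75, 61, 55, 47, 42, 41, 41, 41, 40, 36, 40, 41, 60, 58, 66, 79, 73, 74, 54, 42, 42, 38, 49]]
[85, 68, 79, 80, 83, 106, 86, 85, 86, 45, 38, 55, 74, 78, 85, 84, 87, 86, 86, 87, 87, 78, 80, 67, 66, 70, 67, 67, 68, 56]
the job is handed in; nothing more can be done
None
```

The job is handed in at about 36 s: the ball is on the ring seat, the lid is seated, and the start button was pressed and released. The lid was seated twice, because it came up with the gripper after the first release and I put it back before pressing; the final lid check was by force and image measurements, since all ten picture views were used.

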